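# Pack the passed sandwich panel, then hold the next one up to the inspection camera

## Task

The grey panel already lies on the packing pallet: lay the white separator sheet on it and then the blue panel, which has passed inspection, on the sheet, each lined up with the grey panel, set down gently and let go. Then lift the orange panel off the lay-up board and present its underside to the inspection camera: centred on the lens and square to it, 150 mm from the glass, with the panel's long sides level across the view. Finish while holding it still there in the gripper, and do not knock the camera or disturb the grey panel or the tools and other things on the bench.

Things in the scene. Friction and masses are not known exactly. Their poses are not given: they have to be found in the camera images.
- panel_grey: grey glass-fibre sandwich panel, 160 x 50 x 16 mm, lying lengthways on the wooden packing pallet. Origin: centre of its underside; x along the 160 mm side, y along the 50 mm side, z up out of its top face. Loose.
- pallet: wooden packing pallet, fixed to the bench: deck 180 x 80 x 12 mm on two bearers 90 mm wide, top face 30 mm above the bench. Origin: centre of its underside; x along the 180 mm side.
- sheet: white separator sheet, stiff polyethylene board 168 x 60 x 6 mm, 50 g, lying on the two bearers of a low holder, its underside 18 mm above the bench. Origin: centre of its underside; x along the 168 mm side, y along the 60 mm side, z up.
- holder: low grey holder of the separator sheet, fixed: base 150 x 46 x 6 mm with a wooden bearer near each end, 18 mm high in all. It is narrower than the sheet and turned with it, so the fingertips can reach below the sheet beside its middle. Origin: centre of its underside; x along the 150 mm side.
- panel_blue: dark blue glass-fibre sandwich panel with a white moulded underside, 160 x 50 x 16 mm, about 120 g (90 to 150 g), lying flat on the lay-up board next to the orange one (either may be on the left). Origin: centre of its underside; x along the 160 mm side, y along the 50 mm side, z up out of its top face.
- panel_orange: orange glass-fibre sandwich panel with a white moulded underside, 160 x 50 x 16 mm, about 120 g (90 to 150 g), lying flat on the lay-up board. Origin: centre of its underside (the face to show to the camera); x along the 160 mm side, y along the 50 mm side, z up out of its top face.
- board: lay-up board covered with teal release film, 240 x 280 mm, fixed, top face 16 mm above the bench. Origin: centre of its underside; x along the 240 mm side, y along the 280 mm side, z up.
- cam_head: head of the inspection camera: black ring light 84 mm wide, with white LEDs, round the dark blue front glass. It looks up and back towards the robot, its axis leaning 30 degrees from vertical. Origin: centre of the glass, 131 mm above the bench; z along the optical axis out into the air; y level, across the view; x up and away. The focus is at x = 0, y = 0, z = 150 mm.
- cam_base: fixed mount of the camera, at the right on the bench: aluminium base plate 110 x 110 x 10 mm with two dark steel cheeks that carry the head (grey body 50 x 50 x 55 mm and black lens, 100 mm long in all). Origin: centre of its underside, z up; the camera leans towards its -x side, roughly to the robot.
- brush: flat laminating brush, wooden handle, 225 mm long, 12 mm thick, lying near the robot base on the right. Leave alone.
- scissors: scissors with black handles, 190 mm long, 10 mm thick, lying at the far side. Leave alone.
- roller: laminating roller: ribbed aluminium roll 70 mm wide, wire frame, blue handle, 215 mm long, lying at the near right. Leave alone.
- tape: roll of yellow tape, 90 mm diameter, 24 mm high, lying flat at the far side. Leave alone.
- cup: white plastic mixing cup, 80 mm diameter, 85 mm high, standing at the far side. Leave alone.
- spatula: spatula with wooden handle and steel blade, about 270 mm long, lying at the right side of the bench. Leave alone.
There are look-alikes about, which are no part of the job. What is shaped like the panel_orange but turquoise or yellow is not meant.

How it is judged:
By the outcome, as a careful person would: the job done as asked, in the order asked, and still so for the second after the job is handed in, while the arm keeps its last pose, push and grip.
It also fails if it takes over 64 s, if anything falls off the work surface, if the arm or the gripper's body presses on something with over 40 N, if the wrist force passes 120 N, or if a joint passes its speed limit or range.

## Robot

A 6-joint arm with a two-finger parallel gripper is mounted at the origin on the work surface. World frame = base frame: x ahead of the robot, y to its left, z up, the work surface at z = 0. Lengths are in m, angles in degrees, forces in N, time in s.
With the tool pointing down it reaches from about 0.25 to 0.725 m from the base axis. Payload 9.7 kg.
Tool frame: the origin (TCP) lies midway between the tips of the shut fingers; the grasp point (between the pads) lies 19 mm behind it; z points along the fingers, y is the line along which they close (so a half turn about z gives the same grasp; the last joint's range is limited). The gripper opens to 85 mm and grips with 20 to 120 N. Pads are 22 mm wide; open, the fingers measure 114 mm over their backs; the gripper's body (76 mm by 85 mm) begins 54 mm behind the grasp point. The pads swing forward as they close: fully open they stand 13 mm farther back than shut.
Start: joints at [68.411, 4.979, 10.078, 95.1, 0, 90], TCP at [0.202, 0.511, 0.231] pointing down, gripper open.
Joint ranges: [-179.16, 179.16], [-48.56, 103.87], [-65.8, 70.77], [-126.05, 130.52], [-82.76, 87.17], [-180, 180]. Speed limits (degrees/s): [127.2, 127.2, 147.25, 180, 180, 180].

## Interface

Orientations are given as [roll, pitch, yaw] about the fixed x, y, z axes, in that order (R = Rz(yaw) Ry(pitch) Rx(roll)).
In Python, from workcell import * gives the robot as it stands.
- The arm moves only by the tool servo_tool, never from a script. Its argument "moves" is a list of rows, each a list of 4 numbers: the shift along the world's x, y, z in cm, then the turn about the world's z in rad. A call has 1 to 20 rows; each row is the pose to reach, as a shift and turn from the pose commanded when the call began; what a row does not reach only later rows make up. A row lasts 1/12 s, in which the tool goes at most 41.7 mm and 7.16 degrees, less where a joint would pass 70% of its speed; a pose out of reach is approached as far as the arm can. A call with a gripper value outside its range is refused whole. "claw" is the closure, from 0 (fully open) to 1 (shut), set as the call begins (left out, the last holds). The fingers move at their own pace and stop on an object; "force" is the grip in N (left out, the last holds). Time passes only in rows, so rows that repeat a pose let the fingers close. It gives the time, the measured TCP pose, the force, the opening and the grip force at its end, in the units of the state.
- get_obs(): the state, without advancing time (a new reading comes with each control period).
- camera(name): name is "scene" or "top"; returns the picture (480x640x3 uint8, red, green, blue); there is no depth.
- get_calibration(name): a dict with "fx", "fy", "cx", "cy" (pixels), "rvec" (rotation vector, rad) and "tvec" (3), from world to camera coordinates, as OpenCV has them. Camera axes: x right, y down, z forward; pixel columns grow to the right and rows downward; lengths in m; the calibration is good to about 2 mm. A picture is of the moment at which its call begins. get_calibration takes no time and is no camera call.
- job_done(): hands the job in; it is judged then, once.
The state is a dict: "time": time; "q": joint angles; "qd": joint speeds; "joint_efforts": joint torques, N m; "ee_pos": TCP position; "tcp_rot": TCP orientation; "wrist_force": force on the tool from outside, world axes, zero at the start; "torque": the same for the moment, N m; "opening": finger opening in m; "grasp_force": force on a finger pad.
Only numpy, scipy, OpenCV 4.12 (cv2) and the standard library are available. Lean on these libraries where they do the work, as an engineer would, in place of code of your own. Each camera call takes 0.05 s, during which the arm holds its last target. There are 200 camera calls.

## Working session

There is one attempt and no reset: what is moved stays moved. The work goes in short steps, Python scripts to look and compute and a tool call to move; the robot and the scene stay as the last step left them, time stands still between calls to the robot, and variables do not carry over. Pictures are saved under pics/ and viewed, at most 10 in all, crops included, and the job is handed in when it is done.

Besides the shell and the picture viewer there is one more tool, called after "Call:" by a JSON object that holds its "op" and its "data". servo_tool: Moves the arm, as the interface text tells. Its arguments: {"type":"object","properties":{"moves":{"type":"array","items":{"type":"array","items":{"type":"number"}}},"claw":{"type":"number"},"force":{"type":"number"}},"required":["moves"]}

```bash
mkdir -p pics; ls; python3 - <<'E'
from workcell import *
import cv2
o=get_obs();print(o)
for n in("scene","top"):
    cv2.imwrite(f"pics/{n}0.png",camera(n)[:,:,::-1]);print(get_calibration(n))
E
```

```text
pics
{'time': 0.0, 'q': array([ 6.84100253e+01,  5.01150523e+00,  1.00349245e+01,  9.51017594e+01,
       -9.67241811e-04,  9.00003514e+01]), 'qd': array([-0.05110469, -0.06003099, -0.08307509,  0.07293264, -0.09603986,
        0.03613691]), 'joint_efforts': array([ 1.05775111e-03, -5.20385993e+01,  4.64806366e+01,  1.60574808e-02,
        1.02458800e-04, -7.51021986e-06]), 'ee_pos': array([0.20229425, 0.51118518, 0.23058342]), 'tcp_rot': array([-1.79921660e+02,  9.67721399e-04,  1.58409675e+02]), 'wrist_force': array([-0.76355696, -0.31577184, -0.65103181]), 'torque': array([-0.04134417,  0.00597521, -0.00418233]), 'grasp_force': 0.0, 'opening': 0.08544824659178903}
{'fx': 482.16660339513675, 'fy': 482.16660339513675, 'cx': 328.41011515982836, 'cy': 232.85183539367858, 'rvec': array([ 0.82609618,  2.40667855, -1.24366446]), 'tvec': array([ 0.41608716, -0.06834114,  1.35193658])}
{'fx': 555.6792890068009, 'fy': 555.6792890068009, 'cx': 318.63307317338945, 'cy': 231.7946216689437, 'rvec': array([ 2.10796476, -2.11802759,  0.21819564]), 'tvec': array([-0.01471638,  0.49895959,  1.55575058])}
```

View pics/scene0.png

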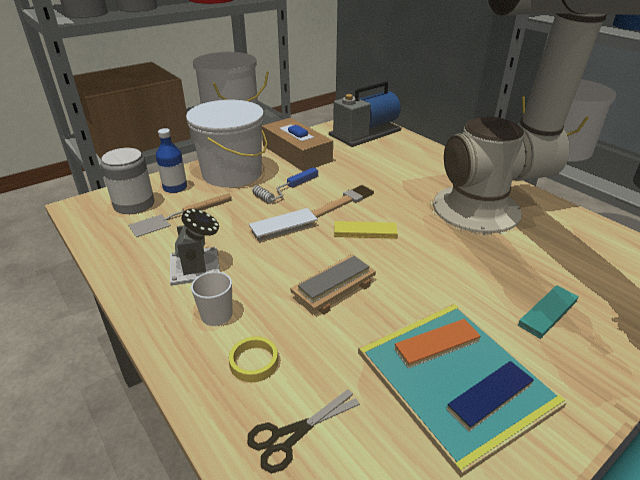

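View pics/top0.png

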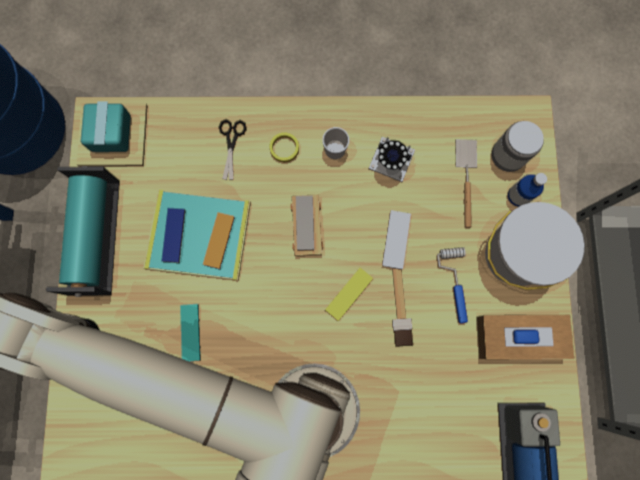

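The scene picture shows these things:

| Thing | Scene (px) | Top (px) |
|---|---|---|
| Orange panel | (438,342) | (219,241) |
| Blue panel | (491,394) | (174,236) |
| Grey panel on pallet | (335,280) | (307,224) |
| White sheet | (284,222) | (397,240) |
| Inspection camera | (200,222) | (393,155) |

The turquoise bar at scene (549,310) and the yellow bar at scene (365,229) are look-alikes off the board, so I'll leave them. I'll confirm this in an enlarged crop.

```bash
python3 - <<'E'
import cv2,numpy as np
s=cv2.imread("pics/scene0.png");t=cv2.imread("pics/top0.png")
def c(im,x,y,w,h):return cv2.resize(im[y:y+h,x:x+w],(400,300),interpolation=cv2.INTER_NEAREST)
cv2.imwrite("pics/crop1.png",np.vstack([np.hstack([c(s,150,195,100,75+15),c(t,353,125,80,60)]),np.hstack([c(t,140,185,120,100),c(t,280,185,150,110)])]))
h=lambda im,x,y:(cv2.cvtColor(im,cv2.COLOR_BGR2HSV)[y,x].tolist())
for n,im,ps in(("s",s,dict(o=(438,342),b=(491,394),g=(335,280),w=(284,222),wood=(250,430),board=(430,370),pal=(310,300))),("t",t,dict(o=(219,241),b=(174,236),g=(307,224),w=(397,240),wood=(270,270),board=(197,236),pal=(307,252)))):
    print(n,{k:h(im,*p) for k,p in ps.items()})
E
```

```text
s {'o': [11, 168, 185], 'b': [112, 163, 89], 'g': [26, 18, 115], 'w': [102, 16, 209], 'wood': [18, 93, 176], 'board': [90, 115, 148], 'pal': [33, 23, 132]}
t {'o': [18, 152, 168], 'b': [115, 152, 109], 'g': [21, 18, 142], 'w': [105, 11, 180], 'wood': [28, 77, 172], 'board': [88, 105, 172], 'pal': [20, 103, 168]}
```

View pics/crop1.png

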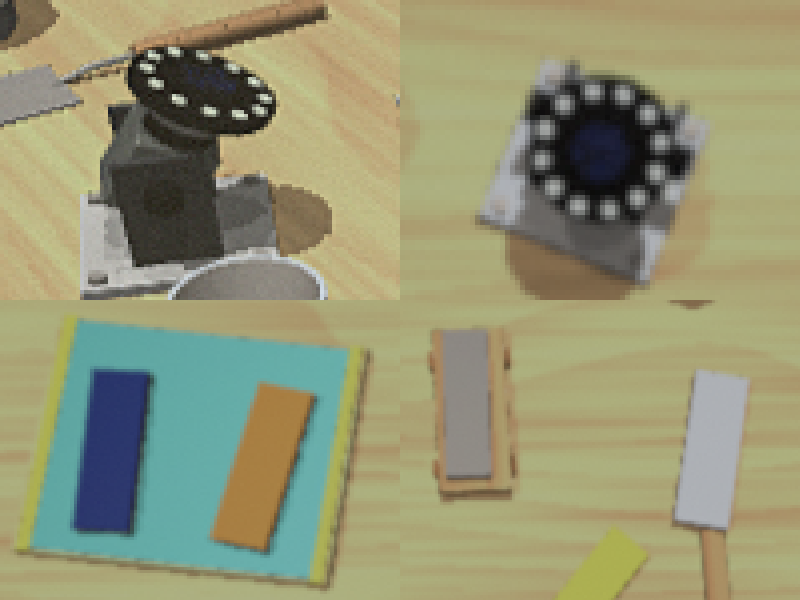

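The crop confirms the orange and blue panels on the teal board, grey on the pallet, and the sheet with the brush handle just beyond its near end. The ring shows 12 LEDs. Next I'll fit the poses with both cameras.

```bash
cat > h.py <<'E'
import cv2,numpy as np
from scipy.optimize import minimize,least_squares
from workcell import *
C={n:get_calibration(n) for n in("scene","top")}
def proj(n,P):
    c=C[n];K=np.array([[c['fx'],0,c['cx']],[0,c['fy'],c['cy']],[0,0,1.]])
    return cv2.projectPoints(np.float64(P).reshape(-1,3),c['rvec'],c['tvec'],K,None)[0][:,0]
def unproj(n,uv,z):
    c=C[n];R=cv2.Rodrigues(c['rvec'])[0];d=R.T@[(uv[0]-c['cx'])/c['fx'],(uv[1]-c['cy'])/c['fy'],1];o=-R.T@c['tvec']
    return o+d*(z-o[2])/d[2]
def box(x,y,a,L,W,z0,z1):
    c,s=np.cos(a),np.sin(a)
    return np.array([[x+c*u*L/2-s*v*W/2,y+s*u*L/2+c*v*W/2,z] for u in(-1,1) for v in(-1,1) for z in(z0,z1)])
COL=dict(o=((5,110,60),(24,255,255)),b=((105,90,20),(130,255,255)),g=((0,0,40),(179,45,185)),w=((0,0,110),(179,40,255)))
def soft(n,B,S=4):
    h=cv2.convexHull(np.float32(proj(n,B)))[:,0]
    m=np.zeros((480*S,640*S),np.uint8);cv2.fillPoly(m,[np.int32(np.round(((h+.5)*S-.5)*16))],255,shift=4)
    return cv2.resize(m,(640,480),interpolation=cv2.INTER_AREA)/255.
def fit(ims,col,x0,L,W,z0,z1,names=("scene","top"),pad=6):
    M={}
    for n in names:
        m=cv2.inRange(cv2.cvtColor(ims[n],cv2.COLOR_RGB2HSV),*COL[col])
        win=cv2.dilate((soft(n,box(*x0,L,W,z0,z1),1)>0).astype(np.uint8),np.ones((2*pad+1,)*2))
        k,lab,st,_=cv2.connectedComponentsWithStats(((m>0)&(win>0)).astype(np.uint8))
        M[n]=(lab==1+np.argmax(st[1:,4])).astype(float)
    f=lambda p:sum(((soft(n,box(*p,L,W,z0,z1))-M[n])**2).sum() for n in names)
    r=minimize(f,x0,method="Nelder-Mead",options=dict(initial_simplex=np.array(x0)+np.array([[0,0,0],[.008,0,0],[0,.008,0],[0,0,.1]]),xatol=1e-4,fatol=.1))
    return r.x,r.fun,{n:M[n].sum() for n in names}
E
cat > m.py <<'E'
from h import *
ims={n:cv2.imread(f"pics/{n}0.png")[:,:,::-1].copy() for n in C}
def yaw0(a,b,z):
    p,q=unproj("top",a,z),unproj("top",b,z);return np.arctan2(*(p-q)[1::-1])
for k,L,W,z0,z1,c,a,b in(("o",.16,.05,.016,.032,(219,241),(226,214),(212,268)),("b",.16,.05,.016,.032,(174,236),(175,209),(172,263)),("g",.16,.05,.030,.046,(305,223),(305,195),(305,250)),("w",.168,.06,.018,.024,(397,240),(400,211),(393,269))):
    p=unproj("top",c,z1);x0=[p[0],p[1],yaw0(a,b,z1)]
    for nm in(("scene","top"),("top",),("scene",)):
        x,f,m=fit(ims,k,x0,L,W,z0,z1,nm);print(k,nm,np.round(x[:2]*1000,1),np.round(np.degrees(x[2]),2),round(f),m)
# LED fit
led={}
for n,(x,y,w,h) in dict(scene=(178,203,44,36),top=(376,138,38,34)).items():
    g=cv2.cvtColor(ims[n],cv2.COLOR_RGB2GRAY)[y:y+h,x:x+w]
    g=cv2.resize(g,None,fx=4,fy=4,interpolation=cv2.INTER_CUBIC)
    k,lab,st,ce=cv2.connectedComponentsWithStats((g>150).astype(np.uint8))
    led[n]=[((c[0]+.5)/4-.5+x,(c[1]+.5)/4-.5+y) for c,s in zip(ce[1:],st[1:]) if 20<s[4]<200]
    print(n,np.round(led[n],1).tolist(),st[1:,4].tolist())
import pickle;pickle.dump(led,open("led.pkl","wb"))
E
python3 m.py
```

```text
o ('scene', 'top') [480.5 275.2] -13.17 453 {'scene': np.float64(1794.0), 'top': np.float64(880.0)}
o ('top',) [480.9 276.6] -13.89 98 {'top': np.float64(880.0)}
o ('scene',) [476.3 271.5] -12.26 325 {'scene': np.float64(1794.0)}
b ('scene', 'top') [495.9 408.6] -2.69 500 {'scene': np.float64(2363.0), 'top': np.float64(888.0)}
b ('top',) [496.8 412.5] -3.49 107 {'top': np.float64(888.0)}
b ('scene',) [493.  406.6] -2.49 351 {'scene': np.float64(2363.0)}
g ('scene', 'top') [530.1  23.5] 1.66 397 {'scene': np.float64(1148.0), 'top': np.float64(892.0)}
g ('top',) [530.5  24.6] 1.5 37 {'top': np.float64(892.0)}
g ('scene',) [524.6  15.1] 2.63 317 {'scene': np.float64(1148.0)}
w ('scene', 'top') [ 483.5 -245.9] -10.08 91 {'scene': np.float64(924.0), 'top': np.float64(1174.0)}
w ('top',) [ 482.5 -245. ] -10.1 16 {'top': np.float64(1174.0)}
w ('scene',) [ 483.4 -249.4] -9.5 32 {'scene': np.float64(924.0)}
scene [[192.1, 206.2], [189.2, 206.8], [193.0, 209.7], [187.9, 211.1], [200.3, 211.1], [179.7, 214.1], [186.2, 214.6], [213.0, 218.9], [188.5, 219.5], [194.0, 224.2], [215.8, 223.8], [214.4, 227.5], [201.9, 227.8], [209.4, 228.8]] [1319, 10, 4622, 19, 6, 23, 30, 88, 84, 74, 70, 95, 572, 80, 97, 103, 80, 84, 94, 109]
top [[391.1, 142.8], [397.3, 143.5], [385.2, 145.3], [402.2, 147.2], [381.6, 150.3], [404.7, 152.9], [380.8, 156.6], [403.8, 159.1], [376.2, 163.2], [383.2, 162.0], [400.1, 164.1], [388.1, 165.8], [394.5, 166.6], [402.8, 171.1]] [922, 2659, 48, 45, 45, 45, 46, 34, 30, 46, 147, 49, 44, 49, 31, 360, 43]
```

```bash
python3 - <<'E'
from h import *
im=cv2.imread("pics/scene0.png");t=cv2.imread("pics/top0.png")
S=4
def draw(im,n,B,x,y,w,h):
    o=cv2.resize(im[y:y+h,x:x+w],None,fx=S,fy=S,interpolation=cv2.INTER_NEAREST)
    P=((proj(n,B)-[x,y]+.5)*S).astype(int)
    for i in range(8):
        for b in(1,2,4):
            if not i&b:cv2.line(o,P[i].tolist(),P[i|b].tolist(),(0,0,255),1)
    return cv2.resize(o,(400,300))
r=np.radians
O=box(.4809,.2766,r(-13.9),.16,.05,.016,.032);B=box(.4968,.4125,r(-3.5),.16,.05,.016,.032);G=box(.5305,.0246,r(1.5),.16,.05,.03,.046);W=box(.4825,-.245,r(-10.1),.168,.06,.018,.024)
cv2.imwrite("pics/ov.png",np.vstack([np.hstack([draw(im,"scene",O,388,305,100,75),draw(im,"scene",B,440,356,100,75)]),np.hstack([draw(im,"scene",G,285,245,100,75),draw(im,"scene",W,235,190,100,75)])]))
E
```

```text
(no output)
```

View pics/ov.png

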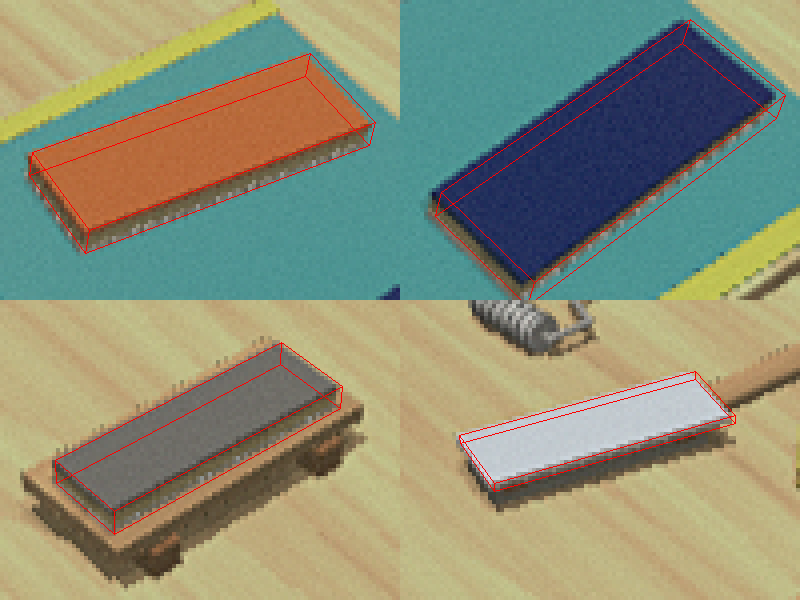

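The coloured part of each panel is only its top face (the sides are tan), so I'll refit using flat top faces.

```bash
sed -i 's/\.05,\.016,\.032/.05,.032,.032/g; s/\.05,\.030,\.046/.05,.046,.046/' m.py; python3 m.py | grep -v '\[\['
cat > led.py <<'E'
from h import *
import pickle
from scipy.spatial.transform import Rotation as Ro
led=pickle.load(open("led.pkl","rb"))
A={n:np.array(v) for n,v in led.items()}
# keep plausible LED blobs
A["top"]=A["top"][[i for i in range(14) if i not in(8,13)]]
c0=unproj("top",A["top"].mean(0),.131);print("c0",c0)
def ring(p,N=360):
    x,y,ps,r,ph=p
    # z axis leans 30deg toward heading ps (direction of lean)
    R=Ro.from_euler("ZY",[ps,np.radians(30)]).as_matrix()
    t=np.arange(12)*np.pi/6+ph
    return np.array([x,y,.131])+np.c_[r*np.cos(t),r*np.sin(t),0*t]@R.T
def res(p,names):
    out=[]
    for n in names:
        P=proj(n,ring(p));D=np.linalg.norm(A[n][:,None]-P[None],axis=2)
        out+=np.clip(D.min(1),0,4).tolist()
    return np.array(out)
A["scene"]=A["scene"]
for names in(("scene","top"),("top",),("scene",)):
    best=min((least_squares(res,[c0[0],c0[1],ps,.034,ph],args=(names,),x_scale=[.01,.01,.1,.005,.1]) for ps in np.radians([130,155,180,205]) for ph in(0,.26)),key=lambda s:s.cost)
    p=best.x;print(names,np.round(p[:2]*1e3,1),np.degrees(p[2]).round(2),p[3:].round(4),np.round(res(p,names),1))
E
python3 led.py
```

```text
o ('scene', 'top') [483.9 276.6] -13.98 140 {'scene': np.float64(1794.0), 'top': np.float64(880.0)}
o ('top',) [479.9 275.7] -13.88 34 {'top': np.float64(880.0)}
o ('scene',) [485.1 277. ] -14.03 36 {'scene': np.float64(1794.0)}
b ('scene', 'top') [500.6 409.9] -3.59 86 {'scene': np.float64(2363.0), 'top': np.float64(888.0)}
b ('top',) [497.4 409.2] -3.55 27 {'top': np.float64(888.0)}
b ('scene',) [500.5 410. ] -3.52 18 {'scene': np.float64(2363.0)}
g ('scene', 'top') [530.8  24.2] 1.59 83 {'scene': np.float64(1148.0), 'top': np.float64(892.0)}
g ('top',) [529.5  24.3] 0.86 32 {'top': np.float64(892.0)}
g ('scene',) [533.4  24.2] 1.76 14 {'scene': np.float64(1148.0)}
w ('scene', 'top') [ 483.5 -245.9] -10.08 91 {'scene': np.float64(924.0), 'top': np.float64(1174.0)}
w ('top',) [ 482.5 -245. ] -10.1 16 {'top': np.float64(1174.0)}
w ('scene',) [ 483.4 -249.4] -9.5 32 {'scene': np.float64(924.0)}
c0 [ 0.70409228 -0.2275664   0.131     ]
('scene', 'top') [ 706.7 -227.9] 151.18 [0.0343 0.094 ] [2.8 3.1 1.6 1.4 1.7 4.  1.  1.5 0.7 0.6 1.2 0.9 0.5 0.5 1.1 1.1 1.  1.1
 0.9 0.9 1.  0.9 0.7 0.8 0.8 0.8]
('top',) [ 704.  -227.5] 155.55 [0.0339 0.0232] [0.1 0.  0.  0.1 0.1 0.1 0.1 0.1 0.1 0.  0.1 0.1]
('scene',) [ 708.3 -227.3] 151.53 [ 0.0345 -0.4381] [2.8 3.6 1.1 1.  1.2 4.  0.7 0.9 0.5 0.1 0.7 0.4 0.2 0.1]
```

```bash
sed -i 's/^A\["scene"\]=.*/A["scene"]=np.delete(A["scene"],[0,1,5],0)/' led.py; python3 led.py
```

```text
c0 [ 0.70409228 -0.2275664   0.131     ]
('scene', 'top') [ 706.9 -227.3] 154.54 [0.034  0.0402] [1.1 1.1 1.2 1.  1.1 0.9 0.9 1.  1.  0.8 0.7 1.  1.  1.  1.1 1.  0.9 1.1
 0.9 0.9 1.  1.  1. ]
('top',) [ 704.  -227.5] 155.55 [0.0339 0.0232] [0.1 0.  0.  0.1 0.1 0.1 0.1 0.1 0.1 0.  0.1 0.1]
('scene',) [ 709.4 -225.2] 156.37 [0.0339 1.0599] [0.1 0.  0.  0.1 0.2 0.1 0.2 0.2 0.1 0.  0.1]
```

Call:
{"op": "servo_tool", "data": {"moves": [[28.1, -75.8, -11, 0.203], [28.1, -75.8, -11, 0.203], [28.1, -75.8, -11, 0.203], [28.1, -75.8, -11, 0.203], [28.1, -75.8, -11, 0.203], [28.1, -75.8, -11, 0.203], [28.1, -75.8, -11, 0.203], [28.1, -75.8, -11, 0.203], [28.1, -75.8, -11, 0.203], [28.1, -75.8, -11, 0.203], [28.1, -75.8, -11, 0.203], [28.1, -75.8, -11, 0.203], [28.1, -75.8, -11, 0.203], [28.1, -75.8, -11, 0.203], [28.1, -75.8, -11, 0.203], [28.1, -75.8, -11, 0.203], [28.1, -75.8, -11, 0.203], [28.1, -75.8, -11, 0.203], [28.1, -75.8, -11, 0.203], [28.1, -75.8, -11, 0.203]], "claw": 0}}

```text
time: 1.77
ee_pos: [0.4836, -0.2501, 0.1198]
tcp_rot: [-180.0, -0.1, 169.9]
wrist_force: [0.7, -0.1, 0.2]
opening: 0.0854
grasp_force: 0.0
```

Call:
{"op": "servo_tool", "data": {"moves": [[0, 0.3, -3, 0], [0, 0.3, -6, 0], [0, 0.3, -8, 0], [0, 0.3, -9.5, 0], [0, 0.3, -10.5, 0], [0, 0.3, -11.2, 0], [0, 0.3, -11.5, 0], [0, 0.3, -11.6, 0], [0, 0.3, -11.6, 0]]}}

```text
time: 2.52
ee_pos: [0.4837, -0.2437, 0.0059]
tcp_rot: [-180.0, 0.1, 170.0]
wrist_force: [0.4, -0.2, -0.9]
opening: 0.0852
grasp_force: 0.0
```

Call:
{"op": "servo_tool", "data": {"moves": [[0, 0, 0, 0], [0, 0, 0, 0], [0, 0, 0, 0], [0, 0, 0, 0], [0, 0, 0, 0], [0, 0, 0, 0], [0, 0, 0, 0], [0, 0, 0, 0]], "claw": 0.6, "force": 30}}

```text
time: 3.18
ee_pos: [0.4838, -0.2438, 0.0063]
tcp_rot: [-180.0, 0.1, 170.0]
wrist_force: [-0.6, -0.9, 5.7]
opening: 0.059
grasp_force: 32.2
```

Call:
{"op": "servo_tool", "data": {"moves": [[0, 0, 1, 0], [0, 0, 2.5, 0], [0, 0, 5, 0], [0, 0, 7, 0], [0, 0, 8, 0], [0, 0, 8, 0], [0, 0, 8, 0]]}}

```text
time: 3.77
ee_pos: [0.4835, -0.2437, 0.0853]
tcp_rot: [-180.0, 0.0, 170.0]
wrist_force: [-0.9, 0.0, -0.9]
opening: 0.0589
grasp_force: 32.8
```

```bash
cat > look.py <<'E'
from h import *
import sys
o=get_obs();print(o['time'],o['ee_pos'].round(4),o['tcp_rot'].round(2),o['wrist_force'].round(1),o['opening'].round(4),o['grasp_force'])
tag=sys.argv[1];ims={n:camera(n) for n in C}
for n in C:cv2.imwrite(f"pics/{n}{tag}.png",ims[n][:,:,::-1])
E
python3 look.py 1
python3 - <<'E'
import cv2,numpy as np
s=cv2.imread("pics/scene1.png");t=cv2.imread("pics/top1.png")
r=lambda i:cv2.resize(i,(400,300))
cv2.imwrite("pics/v1.png",np.hstack([r(s[150:300,180:380]),r(t[170:320,300:500])]))
E
```

```text
Traceback (most recent call last):
  File "look.py", line 3, in <module>
    o=get_obs();print(o['time'],o['ee_pos'].round(4),o['tcp_rot'].round(2),o['wrist_force'].round(1),o['opening'].round(4),o['grasp_force'])
                                                                                                     ^^^^^^^^^^^^^^^^^^
AttributeError: 'float' object has no attribute 'round'
[ WARN:0@0.019] global loadsave.cpp:275 findDecoder imread_('pics/scene1.png'): can't open/read file: check file path/integrity
[ WARN:0@0.019] global loadsave.cpp:275 findDecoder imread_('pics/top1.png'): can't open/read file: check file path/integrity
Traceback (most recent call last):
TypeError: 'NoneType' object is not subscriptable
```

```bash
sed -i "s/o\['opening'\].round(4)/o['opening']/" look.py
python3 look.py 1
python3 - <<'E'
import cv2,numpy as np
s=cv2.imread("pics/scene1.png");t=cv2.imread("pics/top1.png")
r=lambda i:cv2.resize(i,(400,300))
cv2.imwrite("pics/v1.png",np.hstack([r(s[125:275,180:380]),r(t[170:320,300:500])]))
E
```

```text
3.7667 [ 0.4835 -0.2437  0.0853] [-1.7999e+02  3.0000e-02  1.7004e+02] [-0.9  0.  -0.9] 0.058869067356684214 32.788090109825134
```

View pics/v1.png

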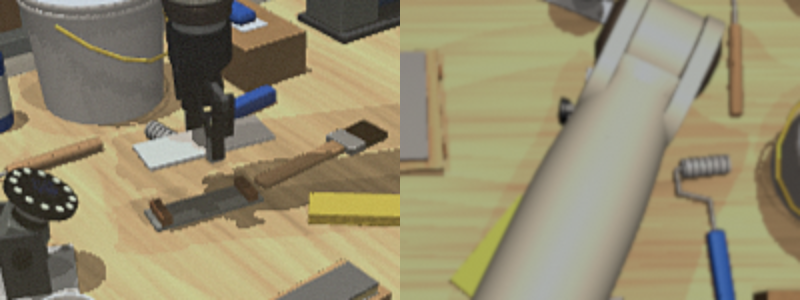

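The sheet hangs level in the gripper and the holder is clear.

Call:
{"op": "servo_tool", "data": {"moves": [[0.3, 1.5, 2, 0.02], [1, 5, 2.5, 0.06], [1.8, 8.5, 2.5, 0.1], [2.4, 12, 2.5, 0.14], [3, 15.5, 2.5, 0.17], [3.5, 19, 2.5, 0.2], [4.1, 22.5, 2.5, 0.2], [4.6, 25, 2.5, 0.2], [4.8, 26.3, 2.5, 0.2], [4.8, 26.8, 2, 0.2], [4.8, 26.8, 0, 0.2], [4.8, 26.8, -2, 0.2], [4.8, 26.8, -3.4, 0.2], [4.8, 26.8, -4.2, 0.2], [4.8, 26.8, -4.6, 0.2], [4.8, 26.8, -4.6, 0.2], [4.8, 26.8, -4.6, 0.2]]}}

```text
time: 5.28
ee_pos: [0.5315, 0.024, 0.0397]
tcp_rot: [-180.0, 0.0, -178.5]
wrist_force: [-0.8, -0.1, -0.3]
opening: 0.0592
grasp_force: 32.8
```

Call:
{"op": "servo_tool", "data": {"moves": [[0, 0, -0.2, 0], [0, 0, -0.35, 0], [0, 0, -0.45, 0], [0, 0, -0.5, 0], [0, 0, -0.5, 0], [0, 0, -0.5, 0]]}}

```text
time: 5.78
ee_pos: [0.5315, 0.0244, 0.0344]
tcp_rot: [-180.0, 0.0, -178.5]
wrist_force: [0.2, -0.1, -0.3]
opening: 0.059
grasp_force: 32.8
```

Call:
{"op": "servo_tool", "data": {"moves": [[0, 0, -0.05, 0], [0, 0, -0.1, 0], [0, 0, -0.1, 0]]}}

```text
time: 6.03
ee_pos: [0.5315, 0.0245, 0.0343]
tcp_rot: [180.0, 0.0, -178.5]
wrist_force: [-4.1, 0.0, 8.2]
opening: 0.0592
grasp_force: 33.5
```

Call:
{"op": "servo_tool", "data": {"moves": [[0, 0, 0.05, 0], [0, 0, 0.05, 0], [0, 0, 0.05, 0], [0, 0, 0.05, 0], [0, 0, 0.05, 0], [0, 0, 0.05, 0], [0, 0, 1, 0], [0, 0, 3, 0], [0, 0, 6, 0], [0, 0, 9, 0]], "claw": 0}}

```text
time: 6.87
ee_pos: [0.5307, 0.0244, 0.1244]
tcp_rot: [-180.0, -0.1, -178.5]
wrist_force: [1.1, -0.5, 0.5]
opening: 0.0853
grasp_force: 0.0
```

Call:
{"op": "servo_tool", "data": {"moves": [[-3.2, 38.5, 1, -0.088], [-3.2, 38.5, 1, -0.088], [-3.2, 38.5, 1, -0.088], [-3.2, 38.5, 1, -0.088], [-3.2, 38.5, 1, -0.088], [-3.2, 38.5, 1, -0.088], [-3.2, 38.5, 1, -0.088], [-3.2, 38.5, 1, -0.088], [-3.2, 38.5, 1, -0.088], [-3.2, 38.5, 1, -0.088], [-3.2, 38.5, 1, -0.088]]}}

```text
time: 7.78
ee_pos: [0.4984, 0.4125, 0.1332]
tcp_rot: [180.0, -0.0, 176.7]
wrist_force: [0.2, 0.5, 0.2]
opening: 0.0856
grasp_force: 0.0
```

```bash
python3 look.py 2
cat > g.py <<'E'
from h import *
import sys
tag,col,z,L,W=sys.argv[1],sys.argv[2],float(sys.argv[3]),float(sys.argv[4]),float(sys.argv[5])
z0=float(sys.argv[6])
ims={n:cv2.imread(f"pics/{n}{tag}.png")[:,:,::-1].copy() for n in C}
for nm in(("scene","top"),("top",),("scene",)):
    x,f,m=fit(ims,col,[.5315,.0245,.026],L,W,z0,z,nm);print(nm,np.round(x[:2]*1000,1),np.round(np.degrees(x[2]),2),round(f),m)
E
python3 g.py 2 w .052 .168 .06 .052;python3 g.py 2 w .052 .168 .06 .046
python3 - <<'E'
import cv2,numpy as np
s=cv2.imread("pics/scene2.png");t=cv2.imread("pics/top2.png")
r=lambda i:cv2.resize(i,(400,300))
cv2.imwrite("pics/v2.png",np.hstack([r(s[240:330,280:400]),r(t[180:270,250:370])]))
E
```

```text
7.7833 [0.4984 0.4125 0.1332] [ 1.7999e+02 -2.0000e-02  1.7667e+02] [0.2 0.5 0.2] 0.08561300206942896 0.0
('scene', 'top') [532.4  24.1] 1.33 94 {'scene': np.float64(1510.0), 'top': np.float64(1187.0)}
('top',) [529.6  23.6] 1.68 17 {'top': np.float64(1187.0)}
('scene',) [534.   24.3] 1.65 48 {'scene': np.float64(1510.0)}
('scene', 'top') [531.   22.6] 1.37 101 {'scene': np.float64(1510.0), 'top': np.float64(1187.0)}
('top',) [530.5  23.5] 1.37 14 {'top': np.float64(1187.0)}
('scene',) [531.5  21.4] 1.82 48 {'scene': np.float64(1510.0)}
```

View pics/v2.png

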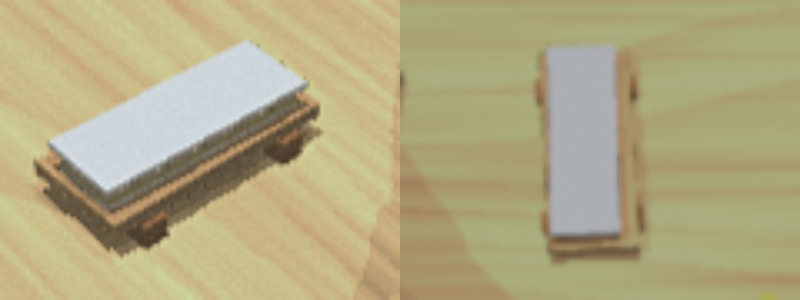

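The sheet lies within about 0.7 mm of the grey panel in both cameras, and averaging the two cameras matches the arm's frame. Blue is next.

Call:
{"op": "servo_tool", "data": {"moves": [[0, 0, -3, 0], [0, 0, -6, 0], [0, 0, -8.5, 0], [0, 0, -10, 0], [0, 0, -11, 0], [0, 0, -11.5, 0], [0, 0, -11.7, 0], [0, 0, -11.7, 0], [0, 0, -11.7, 0]]}}

```text
time: 8.63
ee_pos: [0.5, 0.4095, 0.0177]
tcp_rot: [179.9, 0.1, 176.4]
wrist_force: [0.2, 1.6, 0.7]
opening: 0.0855
grasp_force: 0.0
```

Call:
{"op": "servo_tool", "data": {"moves": [[0, 0, 0, 0], [0, 0, 0, 0], [0, 0, 0, 0], [0, 0, 0, 0], [0, 0, 0, 0], [0, 0, 0, 0], [0, 0, 0, 0], [0, 0, 0, 0]], "claw": 0.7, "force": 40}}

```text
time: 9.3
ee_pos: [0.4997, 0.4097, 0.0171]
tcp_rot: [180.0, 0.0, 176.5]
wrist_force: [-0.1, -0.0, 6.0]
opening: 0.049
grasp_force: 42.6
```

Call:
{"op": "servo_tool", "data": {"moves": [[0, 0, 0.5, 0], [0, 0, 1.5, 0], [0, 0, 3, 0], [0, 0, 5, 0], [0, 0, 7, 0], [0, 0, 8, 0], [0, 0, 8, 0]]}}

```text
time: 9.88
ee_pos: [0.5003, 0.4102, 0.0995]
tcp_rot: [179.8, 0.2, 176.5]
wrist_force: [1.0, 0.3, -0.2]
opening: 0.0493
grasp_force: 41.9
```

Call:
{"op": "servo_tool", "data": {"moves": [[0.1, -1, 1.5, 0.01], [0.3, -4, 2.5, 0.03], [0.7, -8, 2.5, 0.05], [1.1, -12, 2.5, 0.086], [1.4, -16, 2.5, 0.086], [1.8, -20, 2.5, 0.086], [2.1, -24, 2.5, 0.086], [2.5, -28, 2.5, 0.086], [2.8, -32, 2.5, 0.086], [3, -35, 2.5, 0.086], [3.25, -37.2, 2.5, 0.086], [3.25, -38.2, 2, 0.086], [3.25, -38.5, 0.5, 0.086], [3.25, -38.5, -1, 0.086], [3.25, -38.5, -2.4, 0.086], [3.25, -38.5, -3.2, 0.086], [3.25, -38.5, -3.6, 0.086], [3.25, -38.5, -3.6, 0.086], [3.25, -38.5, -3.6, 0.086]]}}

```text
time: 11.47
ee_pos: [0.5319, 0.0247, 0.0605]
tcp_rot: [180.0, 0.0, -178.6]
wrist_force: [-0.2, -0.6, -0.6]
opening: 0.0488
grasp_force: 41.9
```

Call:
{"op": "servo_tool", "data": {"moves": [[0, 0, -0.2, 0], [0, 0, -0.4, 0], [0, 0, -0.55, 0], [0, 0, -0.65, 0], [0, 0, -0.7, 0], [0, 0, -0.7, 0], [0, 0, -0.7, 0]]}}

```text
time: 12.05
ee_pos: [0.5319, 0.0244, 0.0533]
tcp_rot: [-180.0, 0.0, -178.6]
wrist_force: [0.0, -0.4, -0.7]
opening: 0.0492
grasp_force: 41.9
```

Call:
{"op": "servo_tool", "data": {"moves": [[0, 0, -0.05, 0], [0, 0, -0.1, 0], [0, 0, -0.1, 0]]}}

```text
time: 12.3
ee_pos: [0.532, 0.0244, 0.0531]
tcp_rot: [180.0, 0.0, -178.6]
wrist_force: [-1.9, -0.5, 5.0]
opening: 0.0491
grasp_force: 42.5
```

Released at contact. While the gripper is empty I'll check how the arm behaves beyond reach, because the moves carry no tilt but the presentation needs 30°.

Call:
{"op": "servo_tool", "data": {"moves": [[0, 0, 0.05, 0], [0, 0, 0.05, 0], [0, 0, 0.05, 0], [0, 0, 0.05, 0], [0, 0, 0.05, 0], [0, 0, 0.05, 0], [0, 0, 1, 0], [0, 0, 3, 0], [0, 0, 6, 0], [0, 0, 10, 0], [0, 4, 14, 0], [0, 8, 18, 0], [0, 12, 18, 0], [0, 14, 18, 0], [0, 14, 18, 0]], "claw": 0}}

```text
time: 13.55
ee_pos: [0.532, 0.17, 0.2349]
tcp_rot: [179.8, 0.2, -178.4]
wrist_force: [1.7, -0.4, -0.5]
opening: 0.0852
grasp_force: 0.0
```

Call:
{"op": "servo_tool", "data": {"moves": [[4, 0, 0, 0], [8, 0, 0, 0], [12, 0, 0, 0], [16, 0, 0, 0], [20, 0, 0, 0], [24, 0, 0, 0], [28, 0, 0, 0], [32, 0, 0, 0], [36, 0, 0, 0]]}}

```text
time: 14.3
ee_pos: [0.7994, 0.1556, 0.1972]
tcp_rot: [179.8, 1.1, -178.6]
wrist_force: [-0.6, 0.0, -2.1]
opening: 0.0855
grasp_force: 0.0
```

```bash
python3 look.py 3; python3 -c "
from workcell import *
print(get_obs()['q'].round(2))"
python3 g.py 3 b .068 .16 .05 .068
```

```text
14.3 [0.7994 0.1556 0.1972] [ 179.82    1.06 -178.62] [-0.6  0.  -2.1] 0.08554263390007621 0.0
[ 1.0980e+01  5.1160e+01  7.0560e+01  1.0791e+02 -1.0000e-02  9.6500e+00]
('scene', 'top') [532.4  24. ] 1.26 448 {'scene': np.float64(1047.0), 'top': np.float64(557.0)}
('top',) [537.5  20.6] 3.38 373 {'top': np.float64(557.0)}
('scene',) [533.6  23.8] 1.76 66 {'scene': np.float64(1047.0)}
```

Call:
{"op": "servo_tool", "data": {"moves": [[40, 0, 0, 0], [80, 0, 0, 0], [120, 0, 0, 0], [120, 0, 0, 0], [120, 0, 0, 0], [120, 0, 0, 0], [120, 0, 0, 0], [120, 0, 0, 0]]}}

```text
time: 15.07
ee_pos: [0.8833, 0.1212, 0.0949]
tcp_rot: [179.4, 4.4, -178.6]
wrist_force: [1.1, -0.6, -0.1]
opening: 0.0854
grasp_force: 0.0
```

```bash
python3 -c "
from workcell import *
o=get_obs();print(o['q'].round(2),o['ee_pos'],o['tcp_rot'])"
```

```text
[ 7.78 58.64 70.76 97.68  0.11  6.41] [0.88333952 0.12124624 0.09485226] [ 179.39066812    4.40082219 -178.64682035]
```

Call:
{"op": "servo_tool", "data": {"moves": [[0, 0, 0, 0]]}}

```text
time: 15.15
ee_pos: [0.8828, 0.1205, 0.0916]
tcp_rot: [179.4, 4.2, -178.7]
wrist_force: [-0.6, 0.2, -1.6]
opening: 0.0857
grasp_force: 0.0
```

Call:
{"op": "servo_tool", "data": {"moves": [[-4, 0, 2, 0], [-8, 0, 4, 0], [-12, 0, 6, 0], [-16, 0, 8, 0], [-20, 0, 10, 0], [-24, 0, 12, 0], [-24, 0, 12, 0], [-24, 0, 12, 0]]}}

```text
time: 15.82
ee_pos: [0.6395, 0.122, 0.2213]
tcp_rot: [179.3, 4.7, -178.6]
wrist_force: [-0.6, -0.4, -0.1]
opening: 0.0854
grasp_force: 0.0
```

```bash
python3 -c "
from workcell import *
o=get_obs();print(o['q'].round(2),o['ee_pos'],o['tcp_rot'])"
```

```text
[10.85 14.06 19.12 90.33 -0.1   9.42] [0.63946237 0.12202072 0.2212957 ] [ 179.32990128    4.66992525 -178.60026628]
```

Tilt gained by pushing beyond reach is kept in later moves, and it leans outward as needed. The present lean of about 4.7° lies along the panel's long side at pickup, which is harmless for the grasp. I'll go to orange now.

Call:
{"op": "servo_tool", "data": {"moves": [[-3, 3, 0, -0.1], [-6, 6, 0, -0.2], [-9, 9, 0, -0.268], [-12, 12, -2, -0.268], [-15, 15, -4, -0.268], [-15.7, 15.5, -7, -0.268], [-15.7, 15.5, -10, -0.268], [-15.7, 15.5, -11, -0.268], [-15.7, 15.5, -11, -0.268], [-15.7, 15.5, -11, -0.268]]}}

```text
time: 16.65
ee_pos: [0.4863, 0.2765, 0.1073]
tcp_rot: [179.3, 4.4, 166.0]
wrist_force: [0.0, -0.9, 0.9]
opening: 0.0853
grasp_force: 0.0
```

```bash
python3 look.py 4;python3 g.py 4 b .068 .16 .05 .068
python3 - <<'E'
from h import *
from scipy.spatial.transform import Rotation as Ro
o=get_obs();print(Ro.from_euler("xyz",o['tcp_rot'],degrees=True).as_matrix().round(4))
E
```

```text
16.65 [0.4863 0.2765 0.1073] [179.35   4.43 165.97] [ 0.  -0.9  0.9] 0.08534725105186516 0.0
('scene', 'top') [531.5  23. ] 1.66 167 {'scene': np.float64(1047.0), 'top': np.float64(838.0)}
('top',) [528.7  24.1] 1.82 90 {'top': np.float64(838.0)}
('scene',) [532.8  23.3] 1.63 64 {'scene': np.float64(1047.0)}
[[-0.967   0.242   0.0794]
 [ 0.2423  0.9702 -0.0066]
 [-0.0786  0.0128 -0.9968]]
```

Call:
{"op": "servo_tool", "data": {"moves": [[-0.3, 0, -3, 0], [-0.3, 0, -5.5, 0], [-0.3, 0, -7.3, 0], [-0.3, 0, -8.3, 0], [-0.3, 0, -8.8, 0], [-0.3, 0, -9, 0], [-0.3, 0, -9, 0], [-0.3, 0, -9, 0]]}}

```text
time: 17.42
ee_pos: [0.4835, 0.277, 0.0173]
tcp_rot: [179.3, 4.5, 166.0]
wrist_force: [-0.2, -0.6, 0.1]
opening: 0.0853
grasp_force: 0.0
```

Call:
{"op": "servo_tool", "data": {"moves": [[0, 0, 0, 0], [0, 0, 0, 0], [0, 0, 0, 0], [0, 0, 0, 0], [0, 0, 0, 0], [0, 0, 0, 0], [0, 0, 0, 0], [0, 0, 0, 0]], "claw": 0.7, "force": 60}}

```text
time: 18.08
ee_pos: [0.4831, 0.277, 0.0168]
tcp_rot: [179.3, 4.4, 166.0]
wrist_force: [-1.4, 0.4, 5.2]
opening: 0.0482
grasp_force: 62.8
```

```bash
python3 - <<'E'
from h import *
import json
o=get_obs();print(o['ee_pos'],o['tcp_rot']);json.dump([list(o['ee_pos']),list(o['tcp_rot'])],open('grasp.json','w'))
E
```

```text
[0.48311236 0.2769668  0.01679199] [179.33724446   4.44480319 166.00857558]
```

Call:
{"op": "servo_tool", "data": {"moves": [[0, 0, 0.5, 0], [0, 0, 1.5, 0], [0, 0, 3.5, 0], [0, 0, 6, 0], [0, 0, 9, -0.1], [0, 0, 12, -0.2], [0, 0, 15, -0.3], [0, 0, 18, -0.4], [0, 0, 21, -0.5], [0, 0, 24, -0.6], [1, 0.6, 26, -0.7], [3, 1.7, 28, -0.8], [6, 3.4, 28, -0.8], [9, 5.2, 28, -0.8], [12, 6.9, 28, -0.8], [12, 6.9, 28, -0.8]]}}

```text
time: 19.42
ee_pos: [0.6069, 0.3481, 0.2894]
tcp_rot: [179.7, 4.4, 120.2]
wrist_force: [-1.2, -0.9, -5.1]
opening: 0.0486
grasp_force: 62.4
```

Call:
{"op": "servo_tool", "data": {"moves": [[3, 1.7, 2, 0], [6, 3.5, 4, 0], [9, 5.2, 6, 0], [12, 6.9, 8, 0], [15, 8.7, 10, 0], [18, 10.4, 12, 0], [21, 12.1, 14, 0], [24, 13.8, 16, 0], [27, 15.6, 18, 0], [30, 17.3, 20, 0]]}}

```text
time: 20.25
ee_pos: [0.662, 0.3733, 0.3016]
tcp_rot: [177.0, 4.4, 120.2]
wrist_force: [-0.5, 0.5, -0.6]
opening: 0.0484
grasp_force: 63.3
```

```bash
cat > st.py <<'E'
from h import *
import json
from scipy.spatial.transform import Rotation as Ro
o=get_obs();gp,gr=json.load(open('grasp.json'))
Rg=Ro.from_euler("xyz",gr,degrees=True);Rt=Ro.from_euler("xyz",o['tcp_rot'],degrees=True)
P0=Ro.from_euler("z",-13.95,degrees=True)
P=Rt*Rg.inv()*P0
pc=o['ee_pos']+(Rt*Rg.inv()).apply(np.array([.4825,.2769,.016])-gp)
z=P.as_matrix()[:,2];x=P.as_matrix()[:,0]
print('t',o['time'],'q',o['q'].round(1),'tcp',o['ee_pos'].round(4),'open',round(o['opening'],4))
print('lean',np.degrees(np.arccos(z[2])).round(2),'az(tool out)',np.degrees(np.arctan2(-z[1],-z[0])).round(2),'panel x az',np.degrees(np.arctan2(x[1],x[0])).round(2),'x elev',np.degrees(np.arcsin(x[2])).round(2),'under centre',pc.round(4))
H=np.array([.7067,-.2262,.131]);a=np.radians(155.9);cz=np.array([.5*np.cos(a),.5*np.sin(a),np.cos(np.pi/6)])
print('focus',(H+.15*cz).round(4),'shift cm',((H+.15*cz-pc)*100).round(2),'angle err',np.degrees(np.arccos(z@cz)).round(2))
E
python3 st.py
```

```text
t 20.25 q [ 31.1  43.9  70.8 113.9  -4.4  90.7] tcp [0.662  0.3733 0.3016] open 0.0484
lean 2.34 az(tool out) 31.22 panel x az -59.62 x elev -0.03 under centre [0.6615 0.3737 0.3008]
focus [ 0.6382 -0.1956  0.2609] shift cm [ -2.33 -56.93  -3.99] angle err 28.73
```

Call:
{"op": "servo_tool", "data": {"moves": [[30, 17.3, 15, 0], [30, 17.3, 15, 0], [30, 17.3, 15, 0], [30, 17.3, 15, 0], [30, 17.3, 15, 0]]}}

```text
time: 20.67
ee_pos: [0.6952, 0.3879, 0.276]
tcp_rot: [174.8, 4.4, 120.2]
wrist_force: [-0.3, 0.6, -1.4]
opening: 0.0483
grasp_force: 63.3
```

```bash
python3 st.py
```

```text
t 20.6667 q [ 30.8  45.9  70.7 109.7  -4.5  90.2] tcp [0.6952 0.3879 0.276 ] open 0.0483
lean 4.48 az(tool out) 30.29 panel x az -59.45 x elev 0.02 under centre [0.6948 0.3883 0.2752]
focus [ 0.6382 -0.1956  0.2609] shift cm [ -5.66 -58.39  -1.43] angle err 27.61
```

Call:
{"op": "servo_tool", "data": {"moves": [[80, 46.2, 40, 0], [80, 46.2, 40, 0], [80, 46.2, 40, 0], [80, 46.2, 40, 0], [80, 46.2, 40, 0], [80, 46.2, 40, 0], [80, 46.2, 40, 0], [80, 46.2, 40, 0], [80, 46.2, 40, 0], [80, 46.2, 40, 0], [80, 46.2, 40, 0], [80, 46.2, 40, 0]]}}

```text
time: 21.67
ee_pos: [0.746, 0.4088, 0.2258]
tcp_rot: [172.2, 4.5, 120.2]
wrist_force: [0.2, -0.1, -1.1]
opening: 0.0477
grasp_force: 63.3
```

```bash
python3 st.py
```

```text
t 21.6667 q [ 30.2  49.8  70.7 103.2  -4.5  89.5] tcp [0.746  0.4088 0.2258] open 0.0477
lean 7.07 az(tool out) 29.95 panel x az -59.25 x elev 0.1 under centre [0.7456 0.4093 0.225 ]
focus [ 0.6382 -0.1956  0.2609] shift cm [-10.74 -60.49   3.59] angle err 26.42
```

Call:
{"op": "servo_tool", "data": {"moves": [[30, 17.3, 35, 0], [30, 17.3, 35, 0], [30, 17.3, 35, 0], [30, 17.3, 35, 0]]}}

```text
time: 22.0
ee_pos: [0.7449, 0.4058, 0.2632]
tcp_rot: [169.6, 4.6, 120.1]
wrist_force: [0.7, 0.6, -0.9]
opening: 0.0485
grasp_force: 63.3
```

Call:
{"op": "servo_tool", "data": {"moves": [[30, 17.3, 35, 0], [30, 17.3, 35, 0], [30, 17.3, 35, 0], [30, 17.3, 35, 0]]}}

```text
time: 22.33
ee_pos: [0.746, 0.4043, 0.2919]
tcp_rot: [167.2, 4.7, 120.1]
wrist_force: [-0.5, -0.3, -1.6]
opening: 0.0488
grasp_force: 63.3
```

```bash
python3 st.py
```

```text
t 22.3333 q [ 30.   45.4  70.7 102.4  -4.5  88.8] tcp [0.746  0.4043 0.2919] open 0.0488
lean 12.14 az(tool out) 29.6 panel x az -58.9 x elev 0.32 under centre [0.7457 0.4048 0.291 ]
focus [ 0.6382 -0.1956  0.2609] shift cm [-10.74 -60.04  -3.01] angle err 24.65
```

2.5° per 4-row call at steady height. I'll carry on the same way; about 18° is left.

Call:
{"op": "servo_tool", "data": {"moves": [[30, 17.3, 30, 0], [30, 17.3, 30, 0], [30, 17.3, 30, 0], [30, 17.3, 30, 0]]}}

```text
time: 22.67
ee_pos: [0.7545, 0.4074, 0.3088]
tcp_rot: [164.7, 4.8, 120.1]
wrist_force: [-0.5, 0.3, -1.3]
opening: 0.0485
grasp_force: 63.3
```

Call:
{"op": "servo_tool", "data": {"moves": [[30, 17.3, 30, 0], [30, 17.3, 30, 0], [30, 17.3, 30, 0], [30, 17.3, 30, 0]]}}

```text
time: 23.0
ee_pos: [0.7639, 0.4111, 0.3258]
tcp_rot: [162.1, 4.9, 120.1]
wrist_force: [-0.2, -0.0, -1.8]
opening: 0.0481
grasp_force: 63.3
```

Call:
{"op": "servo_tool", "data": {"moves": [[30, 17.3, 30, 0], [30, 17.3, 30, 0], [30, 17.3, 30, 0], [30, 17.3, 30, 0]]}}

```text
time: 23.33
ee_pos: [0.774, 0.4154, 0.3411]
tcp_rot: [159.5, 5.0, 120.0]
wrist_force: [-0.4, 0.7, -1.1]
opening: 0.0483
grasp_force: 63.3
```

Call:
{"op": "servo_tool", "data": {"moves": [[30, 17.3, 30, 0], [30, 17.3, 30, 0], [30, 17.3, 30, 0], [30, 17.3, 30, 0]]}}

```text
time: 23.67
ee_pos: [0.7853, 0.4206, 0.3559]
tcp_rot: [156.9, 5.1, 120.0]
wrist_force: [-0.2, 0.0, -1.0]
opening: 0.0483
grasp_force: 63.3
```

```bash
python3 st.py
```

```text
t 23.6667 q [29.6 42.3 70.7 95.2 -4.5 87.7] tcp [0.7853 0.4206 0.3559] open 0.0483
lean 22.38 az(tool out) 29.36 panel x az -58.27 x elev 0.98 under centre [0.7851 0.4212 0.3551]
focus [ 0.6382 -0.1956  0.2609] shift cm [-14.69 -61.67  -9.42] angle err 23.91
```

Call:
{"op": "servo_tool", "data": {"moves": [[-1, -0.6, 0, -0.1], [-1, -0.6, 0, -0.166], [-1, -0.6, 0, -0.166]]}}

```text
time: 23.92
ee_pos: [0.7745, 0.4151, 0.3543]
tcp_rot: [157.0, 5.1, 110.4]
wrist_force: [0.3, -0.0, -0.9]
opening: 0.0484
grasp_force: 63.3
```

Call:
{"op": "servo_tool", "data": {"moves": [[30, 17.3, 30, 0], [30, 17.3, 30, 0], [30, 17.3, 30, 0], [30, 17.3, 30, 0], [30, 17.3, 30, 0]]}}

```text
time: 24.33
ee_pos: [0.7915, 0.4172, 0.3719]
tcp_rot: [154.2, 4.8, 110.6]
wrist_force: [-0.3, 0.4, -1.5]
opening: 0.0483
grasp_force: 63.3
```

Call:
{"op": "servo_tool", "data": {"moves": [[30, 17.3, 30, 0], [30, 17.3, 30, 0], [30, 17.3, 30, 0], [30, 17.3, 30, 0]]}}

```text
time: 24.67
ee_pos: [0.8057, 0.4211, 0.3852]
tcp_rot: [151.5, 4.6, 110.7]
wrist_force: [-0.6, -0.5, -0.8]
opening: 0.0487
grasp_force: 63.3
```

```bash
python3 st.py
```

```text
t 24.6667 q [30.2 41.2 70.7 91.9 -8.5 96.3] tcp [0.8057 0.4211 0.3852] open 0.0487
lean 27.71 az(tool out) 21.62 panel x az -67.16 x elev 0.64 under centre [0.8056 0.4217 0.3844]
focus [ 0.6382 -0.1956  0.2609] shift cm [-16.74 -61.73 -12.35] angle err 21.72
```

Call:
{"op": "servo_tool", "data": {"moves": [[-1, -0.6, 0, -0.1], [-1, -0.6, 0, -0.2], [-1, -0.6, 0, -0.2]]}}

```text
time: 24.92
ee_pos: [0.7923, 0.4144, 0.3814]
tcp_rot: [151.4, 4.5, 99.1]
wrist_force: [-0.4, 0.4, -1.8]
opening: 0.0484
grasp_force: 63.3
```

Call:
{"op": "servo_tool", "data": {"moves": [[30, 17.3, 30, 0], [30, 17.3, 30, 0], [30, 17.3, 30, 0], [30, 17.3, 30, 0]]}}

```text
time: 25.25
ee_pos: [0.8111, 0.4138, 0.3962]
tcp_rot: [148.7, 3.8, 99.8]
wrist_force: [0.0, -0.4, -1.3]
opening: 0.0482
grasp_force: 63.3
```

```bash
python3 st.py
```

```text
t 25.25 q [ 31.4  40.9  70.7  91.4 -14.2 107. ] tcp [0.8111 0.4138 0.3962] open 0.0482
lean 30.52 az(tool out) 12.03 panel x az -77.95 x elev 0.02 under centre [0.8112 0.4144 0.3954]
focus [ 0.6382 -0.1956  0.2609] shift cm [-17.3  -61.   -13.45] angle err 17.99
```

Call:
{"op": "servo_tool", "data": {"moves": [[-1, -1, -0.5, 0], [-3, -3, -1, -0.03], [-5, -6, -1.5, -0.07], [-7, -9, -2, -0.1], [-9, -12, -2.5, -0.14], [-11, -15, -3, -0.17], [-13, -18, -3.5, -0.2], [-15, -21, -4, -0.24], [-17, -24, -4.5, -0.27], [-18, -27, -5, -0.31], [-19, -30, -5.5, -0.35], [-20, -33, -6, -0.39], [-20, -36.5, -6.5, -0.43], [-20, -40, -7, -0.47], [-20, -44, -7.5, -0.51], [-20, -48, -8, -0.55], [-20, -52, -8.2, -0.59], [-20, -56, -8.2, -0.631], [-20, -58.5, -8.2, -0.631], [-20, -59.8, -8.2, -0.631]]}}

```text
time: 26.92
ee_pos: [0.61, -0.1869, 0.3137]
tcp_rot: [148.8, 3.9, 63.4]
wrist_force: [-0.1, -0.6, -1.6]
opening: 0.0486
grasp_force: 63.3
```

```bash
python3 st.py
```

```text
t 26.9167 q [-12.3 -11.4  -3.2  68.5 -10.6 100.3] tcp [ 0.61   -0.1869  0.3137] open 0.0486
lean 30.5 az(tool out) -24.37 panel x az -114.29 x elev 0.05 under centre [ 0.6105 -0.1865  0.3129]
focus [ 0.6382 -0.1956  0.2609] shift cm [ 2.78 -0.91 -5.2 ] angle err 0.52
```

Call:
{"op": "servo_tool", "data": {"moves": [[0.5, -0.2, -1, 0], [1.2, -0.4, -2.2, 0], [1.8, -0.6, -3.4, 0], [2.3, -0.8, -4.3, 0], [2.6, -0.9, -4.9, 0], [2.8, -0.9, -5.2, 0], [2.8, -0.9, -5.2, 0], [2.8, -0.9, -5.2, 0], [2.8, -0.9, -5.2, 0], [2.8, -0.9, -5.2, 0]]}}

```text
time: 27.75
ee_pos: [0.6391, -0.1926, 0.263]
tcp_rot: [148.7, 3.8, 63.6]
wrist_force: [-0.1, 0.4, -1.1]
opening: 0.0483
grasp_force: 63.3
```

```bash
python3 st.py; python3 look.py 5; python3 g.py 5 b .068 .16 .05 .068
python3 - <<'E'
from h import *
import json
from scipy.spatial.transform import Rotation as Ro
# overlay expected panel edges and grey stack
o=get_obs();gp,gr=json.load(open('grasp.json'))
D=Ro.from_euler("xyz",o['tcp_rot'],degrees=True)*Ro.from_euler("xyz",gr,degrees=True).inv()
B=o['ee_pos']+D.apply(box(.4825,.2769,np.radians(-13.95),.16,.05,.016,.032)-gp)
out=[]
for n,(x,y) in dict(scene=(160,120),top=(330,130)).items():
    S=4;im=cv2.imread(f"pics/{n}5.png");c=cv2.resize(im[y:y+112,x:x+100],None,fx=S,fy=S,interpolation=cv2.INTER_NEAREST)
    P=((proj(n,B)-[x,y]+.5)*S).astype(int)
    for i in range(8):
        for b in(1,2,4):
            if not i&b:cv2.line(c,P[i].tolist(),P[i|b].tolist(),(0,255,0),1)
    out.append(c)
cv2.imwrite("pics/ov5.png",np.hstack(out))
E
```

```text
t 27.75 q [-12.3  -8.7  -6.5  62.2 -10.5 100.3] tcp [ 0.6391 -0.1926  0.263 ] open 0.0483
lean 30.61 az(tool out) -24.14 panel x az -114.15 x elev -0.0 under centre [ 0.6395 -0.1921  0.2622]
focus [ 0.6382 -0.1956  0.2609] shift cm [-0.13 -0.35 -0.13] angle err 0.61
27.75 [ 0.6391 -0.1926  0.263 ] [148.66   3.8   63.55] [-0.1  0.4 -1.1] 0.04834983137460939 63.3484411239624
('scene', 'top') [531.7  23.1] 2.08 145 {'scene': np.float64(1081.0), 'top': np.float64(839.0)}
('top',) [528.4  23.5] 1.78 91 {'top': np.float64(839.0)}
('scene',) [532.9  23. ] 1.71 38 {'scene': np.float64(1081.0)}
```

View pics/ov5.png

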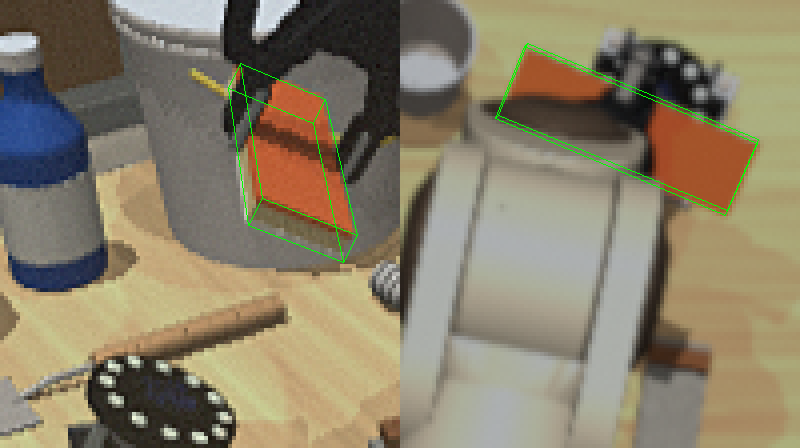

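The overlay agrees with the held panel in both views to within about 1 px, and the stack is undisturbed. One small final correction, then settle.

Call:
{"op": "servo_tool", "data": {"moves": [[-0.1, -0.3, -0.1, 0], [-0.1, -0.3, -0.1, 0], [-0.1, -0.3, -0.1, 0], [-0.1, -0.3, -0.1, 0], [-0.1, -0.3, -0.1, 0], [-0.1, -0.3, -0.1, 0], [-0.1, -0.3, -0.1, 0], [-0.1, -0.3, -0.1, 0]]}}

```text
time: 28.52
ee_pos: [0.638, -0.1956, 0.261]
tcp_rot: [148.7, 3.8, 63.5]
wrist_force: [0.7, 0.5, -1.0]
opening: 0.0483
grasp_force: 63.3
```

```bash
python3 st.py
```

```text
t 28.5167 q [-12.7  -8.7  -6.8  62.1 -10.3 100. ] tcp [ 0.638  -0.1956  0.261 ] open 0.0483
lean 30.54 az(tool out) -24.17 panel x az -114.15 x elev 0.01 under centre [ 0.6384 -0.1952  0.2602]
focus [ 0.6382 -0.1956  0.2609] shift cm [-0.02 -0.04  0.07] angle err 0.54
```

```bash
python3 -c "
from workcell import *
print(job_done())"
```

```text
the job is handed in; nothing more can be done
None
```

I handed the job in at 28.5 s: the sheet and blue panel lie on the grey panel within about 1 mm of lined up, and the orange panel is held still with its underside facing the inspection camera, within 1 mm of the focus and 0.6° of square by my own measurements.

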